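# Find the wheel's high spot and bring the marker to it

## Robot

A 7-joint arm with a two-finger parallel gripper is mounted at the origin on the work surface. World frame = base frame: x ahead of the robot, y to its left, z up, the work surface at z = 0. Lengths are in m, angles in rad, forces in N, time in s.
With the tool pointing down it reaches from about 0.425 to 0.875 m from the base axis. Payload 4.7 kg.
Tool frame: the origin (TCP) lies midway between the tips of the shut fingers; the grasp point (between the pads) lies 19 mm behind it; x points along the fingers, z is the direction in which the jaws open and shut, and the axes are right-handed (so a half turn about x gives the same grasp; the last joint's range is limited). The gripper opens to 87 mm and grips with 3 to 60 N. Pads are 19 mm wide; open, the fingers measure 117 mm over their backs; the gripper's body (75 mm by 190 mm) begins 51 mm behind the grasp point.
Start: joints at [1.189, 0.321, -0.07, 1.45, 0.023, 1.371, -0.057], TCP at [0.251, -0.6, 0.223] pointing down, gripper open.
Joint ranges: [-2.86, 2.86], [-0.3, 2.09], [-1.38, 1.24], [0.06, 2.45], [-1.56, 4.7], [0.09, 2.05], [-2.69, 2.69]. Speed limits (rad/s): [2.57, 2.57, 3.14, 3.14, 3.14, 3.14, 3.14].

## Interface

Orientations are given as a rotation vector (axis times angle).
In Python, from bench import ctrl gives the robot as it stands.
- The arm moves only by the shell command python3 -m pendant 'ROWS' [OPENING] [FORCE]. ROWS is JSON, a list of rows, each an object with "travel": the shift along the tool's x, y, z in m, a list of three; "twist": the turn about the tool's x in rad. In form: [{"travel": [x, y, z], "twist": twist}, ...]. A call has 1 to 10 rows; each row is the pose to reach, as a shift and turn from the pose measured when the call began, along the tool's axes at that moment; what a row does not reach only later rows make up. A row lasts 1/8 s, in which the tool goes at most 62.5 mm and 10.7 degrees, less where a joint would pass 70% of its speed; a pose out of reach is approached as far as the arm can. A call with a gripper value outside its range is refused whole. OPENING is the opening, from -1 (shut) to 1 (fully open), so that 0 is half open, set as the call begins (- or left out, the last holds). The fingers move at their own pace and stop on an object; FORCE is the grip in N (left out, the last holds). Time passes only in rows, so rows that repeat a pose let the fingers close. It gives the time, the measured TCP pose, the force and the opening at its end, in the units of the state.
- ctrl.get_state(): the state, without advancing time (a new reading comes with each control period).
- ctrl.get_image(name): name is "scene" or "top"; returns the picture (420x560x3 uint8, red, green, blue); there is no depth.
- ctrl.camera_model(name): a dict with "K" (3x3 intrinsics, pixels), "distortion" ([k1, k2, p1, p2, k3] as OpenCV has them; the pictures are not rectified), "rvec" (rotation vector, rad) and "tvec" (3), from world to camera coordinates, as OpenCV has them. Camera axes: x right, y down, z forward; pixel columns grow to the right and rows downward; lengths in m; the calibration is good to about 2 mm. A picture is of the moment at which its call begins. camera_model takes no time and is no camera call.
- ctrl.close_job(): hands the job in, once; it reports no verdict.
The state is a dict: "time": time; "joint_positions": joint angles; "qd": joint speeds; "joint_torque": joint torques, N m; "position": TCP position; "tool_rot": TCP orientation; "ft_force": force on the tool from outside, world axes, zero at the start; "torque": the same for the moment, N m; "grip_width": opening from 0.0 (shut) to 1.0 (fully open).
Only numpy, scipy, OpenCV 4.12 (cv2) and the standard library are available. Lean on these libraries where they do the work, as an engineer would, in place of code of your own. Each camera call takes 0.05 s, during which the arm holds its last target.

## Task

Turn the plywood wheel slowly by the knob on its crank until its high spot (the blue lump on the rim) stands at the red-tipped stylus, where the dial gives its highest reading, and leave it there. Then slide the leaning marker tube down into its guide until the lower edge of its red band is level with the guide's mouth, without lowering it before the high spot is there. Let go of everything and leave the other things on the table where they are.

Things in the scene. Friction and masses are not known exactly. Their poses are not given: they have to be found in the camera images.
- stand: The run-out stand, fixed to the table: dark steel base 260 x 310 x 12 mm. Origin under the wheel's axle, on the table; its own -x axis points from the axle to the stylus and guide, z up. The dial is at x -75, y -145 mm in these axes.
- axle (a point): Centre of the plywood wheel's top face, 68 mm above the table, on its upright axle. Wheel 170 mm across, 18 mm thick, with a lump of blue filler on the rim, about 65 mm long, 6 mm proud: the high spot. It starts 0.6 to 1.2 rad to one side of the stylus and must go clockwise seen from above to reach it; it can be carried about 1.2 rad past. The wheel stays where it is left.
- crank: Steel crank arm on the wheel; origin on the axle, 69 mm above the table; its own x axis points along the arm to the knob, 60 mm out. It turns with the wheel as one (about 2 N at the knob); the angle between arm and high spot differs each time.
- knob_mid (a point): Middle of the upright black knob on the crank: round, 22 mm across, 50 mm tall (77 to 127 mm above the table); this point is 104 mm above the table, 60 mm from the axle. It does not spin on the crank, but being round it can turn within a light grip; a firm grip drags unless the tool turns too.
- stylus_tip (a point): Red ball tip of the fixed stylus at the wheel's rim, 96 mm from the axle, 58 mm above the table. The guide, light bar and dial stand on this side of the wheel. The rim passes it without force.
- dial (a joint): Dial indicator reading (rad), also seen as the red needle: grows as a higher part of the rim stands at the stylus. It has one single highest reading, about 4.5, when the middle of the high spot is at the stylus, and falls off equally on both sides (wheel 0.1 rad off: about 0.035 less; 0.5 rad off: about 0.85 less; 1.2 rad off: about 4.1 less).
- dial_face (a point): Centre of the dial's white face, which looks up: 65 mm across, 61 mm above the table, beside the wheel.
- tube_end (a point): Centre of the upper, black-ringed end of the white marker tube: 22 mm across, 115 mm long, leaning 40 degrees from upright, top away from the wheel. z axis up along the tube, y axis level. The tube is captive in its guide, slides only along its axis against about 4 N and stays where left. Grip it 12 to 35 mm below this end, tool leaning along the tube (light bar above).
- guide_mouth (a point): Centre of the upper mouth of the leaning aluminium guide sleeve, 34 mm across; z axis out along the tube. The tube's red band is 10 mm wide; its lower edge is 57 mm below the tube's upper end, so at the mark the upper end stands 57 mm out from this mouth. The tube can be pushed 13 mm too far.
- light_bar (a point): Centre of the fixed white light bar above the guide, 35 mm (stand's x) x 225 mm (stand's y) x 26 mm high, underside 232 mm above the table, on two posts 12 mm thick, 100 mm either side of this point. It is in the way of a gripper held upright over the tube.
- marker (a joint): How far the marker tube is pushed into the guide (m): 0 drawn right out, 0.045 when the lower edge of the red band is level with the mouth of the guide, 0.058 the end stop.
- tape_red: Bystander: roll of red tape, ring 84 mm across, 25 mm high; origin at its underside.
- tape_white: Bystander: roll of white tape, ring 100 mm across, 20 mm high; origin at its underside.
- glue: Bystander: white glue bottle, 48 mm across, 130 mm high; origin at its underside.
- spray: Bystander: red spray can, 62 mm across, 170 mm high; origin at its underside.
- flask: Bystander: white drinking flask, 68 mm across, 200 mm high; origin at its underside.
- driver: Bystander: yellow-handled screwdriver lying on the table; origin at its underside.
- cup: Bystander: black cup, 76 mm across, 95 mm high; origin at its underside.

How it is judged:
By the outcome, as a careful person would: the job done as asked, in the order asked, and still so for the second after the job is handed in, with the robot touching nothing.
It also fails if it takes over 64 s, if anything falls off the work surface, if the arm or the gripper's body presses on something with over 40 N, if the wrist force passes 120 N, or if a joint passes its speed limit or range.

## Working session

There is one attempt and no reset: what is moved stays moved. The work goes in short steps, Python scripts to look and compute and a shell command to move; the robot and the scene stay as the last step left them, time stands still between calls to the robot, and variables do not carry over. Pictures are saved under pics/ and viewed, and the job is handed in when it is done.

```bash
ls; mkdir -p pics; python3 - <<'E'
from bench import ctrl
import cv2,json
for n in("scene","top"):
    im=ctrl.get_image(n); cv2.imwrite(f"pics/{n}0.png",im[:,:,::-1]); print(n,ctrl.camera_model(n))
print(ctrl.get_state())
E
```

```text
pics
scene {'K': array([[398.79348772,   0.        , 284.11669617],
       [  0.        , 398.79348772, 211.88995008],
       [  0.        ,   0.        ,   1.        ]]), 'distortion': array([-0.02125691,  0.        ,  0.        ,  0.        ,  0.        ]), 'rvec': array([ 2.35666934,  0.61188361, -0.21622928]), 'tvec': array([-0.564581  , -0.08389281,  1.46822696])}
top {'K': array([[433.58646624,   0.        , 279.89605987],
       [  0.        , 433.58646624, 208.91811227],
       [  0.        ,   0.        ,   1.        ]]), 'distortion': array([-0.11053293,  0.        ,  0.        ,  0.        ,  0.        ]), 'rvec': array([ 2.13775832, -2.20190594,  0.0712733 ]), 'tvec': array([0.06678134, 0.59712324, 1.22528411])}
{'time': 0.1, 'joint_positions': array([ 1.18910054,  0.32178682, -0.07008199,  1.45155175,  0.0225977 ,
        1.37080385, -0.05692063]), 'qd': array([ 8.61695194e-05,  3.43454765e-04, -8.43225979e-04, -3.08807021e-03,
       -6.64724926e-04, -5.06897709e-04, -5.10483646e-04]), 'joint_torque': array([-6.11392115e-04, -4.92574811e+01, -4.06178311e-01, -3.13399637e+01,
       -6.41596131e-02,  3.94567964e-02,  2.85896994e-05]), 'position': array([ 0.25036487, -0.59930786,  0.22154685]), 'tool_rot': array([ 0.91383925,  1.37239423, -0.91235731]), 'ft_force': array([ 0.24969398,  0.08144939, -1.11543421]), 'torque': array([-0.01973012, -0.02565919,  0.03714988]), 'grip_width': 0.9969750902273633}
```

View pics/scene0.png

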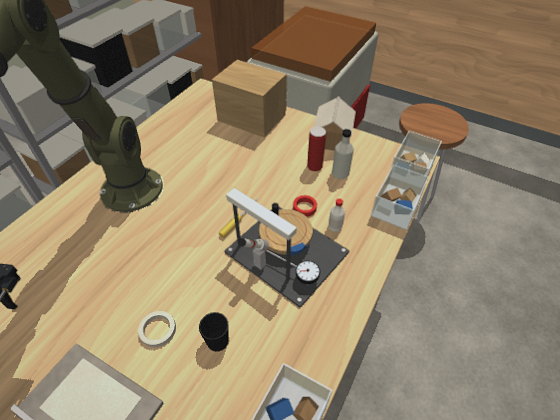

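View pics/top0.png

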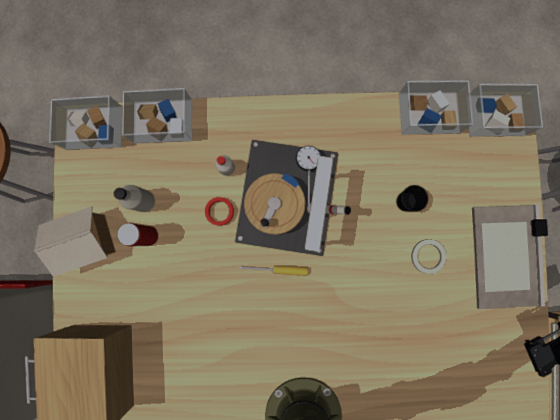

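The top view shows the wheel at about (274,203), blue lump near (290,181), knob near (265,222), light bar near (318,205), and the tube end at about (345,210). Next I'll zoom in and measure.

```bash
cat > h.py <<'E'
import numpy as np,cv2
from bench import ctrl
from scipy.spatial.transform import Rotation as Ro
CM={n:ctrl.camera_model(n) for n in("scene","top")}
def ray(n,uv):
    c=CM[n];R=cv2.Rodrigues(c["rvec"])[0]
    p=cv2.undistortPoints(np.array([[uv]],float),c["K"],c["distortion"])[0,0]
    return -R.T@c["tvec"],R.T@np.array([p[0],p[1],1])
def on(n,uv,z):
    o,d=ray(n,uv);return o+d*(z-o[2])/d[2]
def proj(n,P):
    c=CM[n];return cv2.projectPoints(np.array(P,float).reshape(-1,3),c["rvec"],c["tvec"],c["K"],c["distortion"])[0][:,0]
def tri(a,b):
    o1,d1=ray("top",a);o2,d2=ray("scene",b)
    A=np.c_[d1,-d2];s=np.linalg.lstsq(A,o2-o1,rcond=None)[0]
    p,q=o1+s[0]*d1,o2+s[1]*d2
    return (p+q)/2,np.linalg.norm(p-q)
def grab(n,name,box=None,k=5):
    im=ctrl.get_image(n)[:,:,::-1].copy();cv2.imwrite(f"pics/{name}_raw.png",im)
    if box: x,y,w,h=box;cv2.imwrite(f"pics/{name}.png",cv2.resize(im[y:y+h,x:x+w],None,fx=k,fy=k,interpolation=cv2.INTER_CUBIC))
    return im
def crop(src,name,box,k=5):
    im=cv2.imread(src);x,y,w,h=box;cv2.imwrite(f"pics/{name}.png",cv2.resize(im[y:y+h,x:x+w],None,fx=k,fy=k,interpolation=cv2.INTER_CUBIC))
E
python3 - <<'E'
from h import *
crop("pics/top0.png","t1",(230,135,130,125),5)   
crop("pics/scene0.png","s1",(215,185,140,120),5)
E
```

```text
(no output)
```

View pics/t1.png

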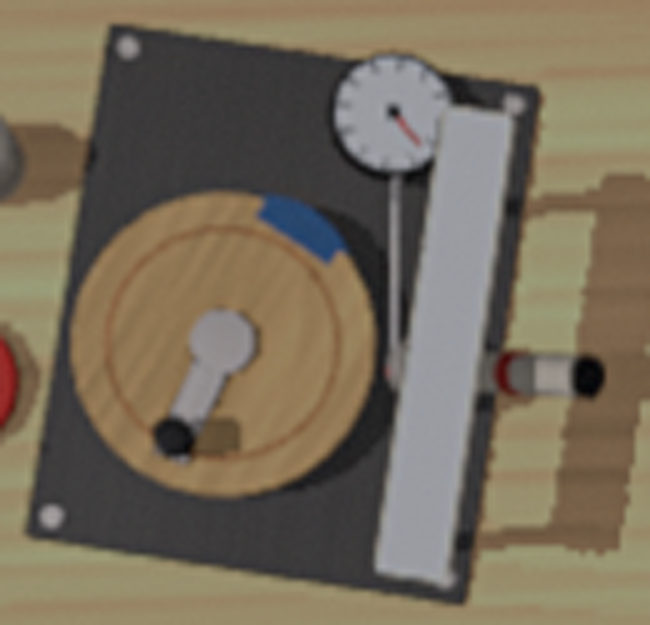

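View pics/s1.png

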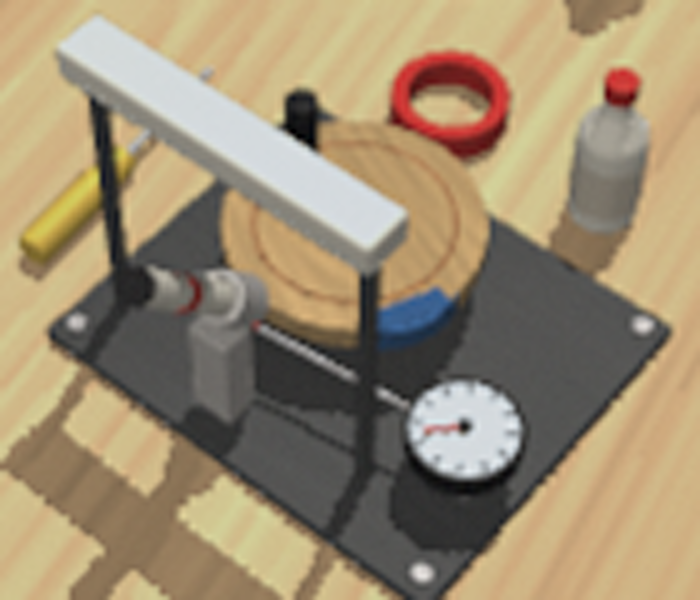

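```bash
cat > m.py <<'E'
from h import *
T=lambda c:((c[0]+.5)/5-.5+230,(c[1]+.5)/5-.5+135)
S=lambda c:((c[0]+.5)/5-.5+215,(c[1]+.5)/5-.5+185)
E
python3 - <<'E'
from m import *
np.set_printoptions(precision=4,suppress=True)
C=[on("top",T(c),.012)[:2] for c in[(110,25),(540,88),(467,603),(27,537)]]
print(C,[np.linalg.norm(C[i]-C[(i+1)%4]) for i in range(4)])
cen=np.mean(C,0);a=C[0]-C[1]+C[3]-C[2];print("stand centre",cen,"yaw(+x)",np.arctan2(a[1],a[0]))
b=C[0]-C[3]+C[1]-C[2];print("yaw y",np.arctan2(b[1],b[0]))
im=cv2.imread("pics/top0.png");hsv=cv2.cvtColor(im,cv2.COLOR_BGR2HSV)
# wheel: rim points from crop
W=np.array([on("top",T(c),.068)[:2] for c in[(222,192),(72,330),(110,445),(222,496),(310,470),(376,340),(100,255),(150,210),(350,420)]])
A=np.c_[2*W,np.ones(len(W))];s=np.linalg.lstsq(A,(W**2).sum(1),rcond=None)[0];print("wheel",s[:2],np.sqrt(s[2]+s[:2]@s[:2]))
ax=s[:2]
print("hub",on("top",T((223,341)),.069))
m=cv2.inRange(hsv,(100,90,40),(125,255,255));m[:, :270]=0;m[:,320:]=0;m[:160]=0;m[210:]=0
ys,xs=np.nonzero(m);print(len(xs),xs.mean(),ys.mean())
P=np.array([on("top",(x,y),.068)[:2] for x,y in zip(xs,ys)])-ax
an=np.arctan2(P[:,1],P[:,0]);print("lump",an.min(),an.max(),an.mean(),np.linalg.norm(P,axis=1).max())
k=on("top",T((174,435)),.127);print("knob",k,k[:2]-ax,np.linalg.norm(k[:2]-ax),np.arctan2(*(k[:2]-ax)[::-1]))
st=on("top",T((393,371)),.058);print("stylus",st,st[:2]-ax,np.linalg.norm(st[:2]-ax),np.arctan2(*(st[:2]-ax)[::-1]))
d=on("top",T((394,111)),.061);print("dial",d)
print("dial scene",on("scene",S((465,427)),.061))
print("tube_end",tri(T((590,376)),S((137,284))))
print("bar top ends",[on("top",T(c),.258) for c in[(442,103),(516,113),(450,583),(376,573)]])
E
```

```text
[array([0.809 , 0.1274]), array([ 0.7628, -0.1258]), array([ 0.4619, -0.0714]), array([0.5074, 0.1827])] [np.float64(0.2573906005235563), np.float64(0.3056983412781957), np.float64(0.25811610071169205), np.float64(0.30659791368682826)]
stand centre [0.6353 0.0282] yaw(+x) 1.3919679831235927
yaw y -0.18008937297128036
wheel [0.6119 0.064 ] 0.08500475428599985
hub [0.6128 0.0638 0.069 ]
116 290.23275862068965 179.5948275862069
lump -0.9424397890227938 -0.319210973550666 -0.6258097344382587 0.0905568599948605
knob [0.5579 0.0894 0.127 ] [-0.0541  0.0253] 0.0596981076366516 2.703197195587902
stylus [ 0.594  -0.0309  0.058 ] [-0.0179 -0.0949] 0.0965893658580747 -1.757385223803591
dial [ 0.7415 -0.0365  0.061 ]
dial scene [ 0.741  -0.0323  0.061 ]
tube_end (array([ 0.5784, -0.121 ,  0.1974]), np.float64(0.0033453734104180806))
bar top ends [array([ 0.7044, -0.0489,  0.258 ]), array([ 0.6986, -0.0838,  0.258 ]), array([ 0.4777, -0.0444,  0.258 ]), array([ 0.4834, -0.0101,  0.258 ])]
```

```bash
cat >> m.py <<'E'
np.set_printoptions(precision=4,suppress=True)
AX=np.array([.6122,.0639]); XS=np.array([.178,.984]); YS=np.array([-.984,.178])
def tool():
    s=ctrl.get_state();return s,Ro.from_rotvec(s["tool_rot"]).as_matrix(),np.array(s["position"])
def sxy(p): d=np.asarray(p)[:2]-AX; return d@XS,d@YS
def todo(P):
    s,R,p=tool();return R.T@(np.asarray(P)-p)
E
python3 - <<'E'
from m import *
s,R,p=tool();print(R)
for c in[(258,216),(330,264),(265,196),(348,246)]:
    q=on("top",T(c),.068)[:2]-AX;print(c,np.linalg.norm(q),np.arctan2(q[1],q[0]))
print("tube end stand",sxy([.5784,-.121]),"knob",sxy([.5579,.0894]))
crop("pics/scene0.png","s2",(230,225,60,60),10)
print("todo knob above",todo([.558,.0894,.26]))
E
```

```text
[[-0.0008  0.9227  0.3855]
 [ 0.0016  0.3855 -0.9227]
 [-1.     -0.0001 -0.0018]]
(258, 216) 0.07376228800975562 -0.29838012462337804
(330, 264) 0.07425839183029467 -0.9678327119763893
(265, 196) 0.08574244040431851 -0.3073816323001659
(348, 246) 0.08843322093059676 -0.9428181614097098
tube end stand (np.float64(-0.187958), np.float64(0.0003469999999999402)) knob (np.float64(0.015426599999999992), np.float64(0.05797020000000001))
todo knob above [-0.0376  0.5494 -0.5169]
```

View pics/s2.png

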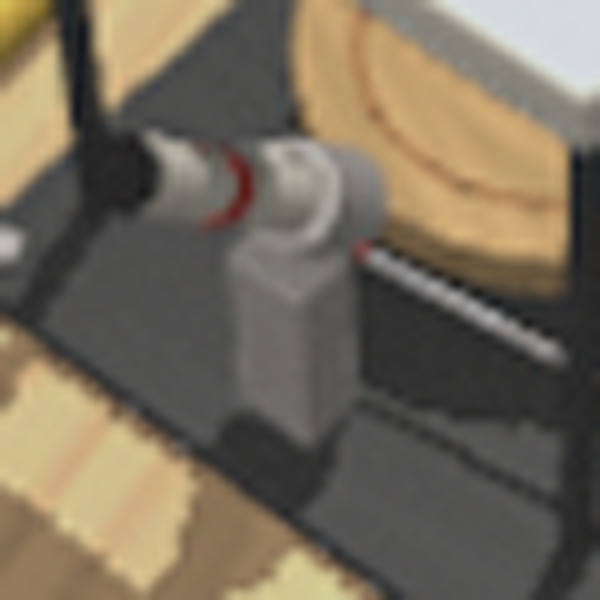

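```bash
python3 - <<'E'
from m import *
def plane(uv):  # scene ray with stand y=0 plane
    o,d=ray("scene",uv);n=np.r_[YS,0];t=((np.r_[AX,0]-o)@n)/(d@n);P=o+t*d;return P,sxy(P)[0],P[2]
Q=lambda c:((c[0]+.5)/10-.5+230,(c[1]+.5)/10-.5+225)
for n,c in dict(mouth=(305,193),end=(112,170),band_lo=(240,188),knobx=(135,170)).items():print(n,plane(Q(c)))
crop("pics/top0.png","t2",(300,150,40,30),16)
E
python3 -m pendant '[{"travel":[-0.06,0.02,-0.02],"twist":-0.18},{"travel":[-0.08,0.06,-0.055],"twist":-0.36},{"travel":[-0.08,0.1,-0.095],"twist":-0.54},{"travel":[-0.08,0.145,-0.135],"twist":-0.72},{"travel":[-0.08,0.19,-0.18],"twist":-0.9},{"travel":[-0.08,0.235,-0.22],"twist":-1.08},{"travel":[-0.08,0.28,-0.265],"twist":-1.26},{"travel":[-0.08,0.325,-0.305],"twist":-1.44},{"travel":[-0.08,0.37,-0.35],"twist":-1.575},{"travel":[-0.08,0.415,-0.39],"twist":-1.575}]' 0 5
```

```text
mouth (array([ 0.5913, -0.0514,  0.1134]), np.float64(-0.11715057331120872), np.float64(0.11342668353675578))
end (array([ 0.5783, -0.1235,  0.1999]), np.float64(-0.19046589981100454), np.float64(0.19985311336200084))
band_lo (array([ 0.5867, -0.0773,  0.1431]), np.float64(-0.14345466044012714), np.float64(0.14312161163476267))
knobx (array([ 0.5797, -0.1155,  0.1915]), np.float64(-0.18230061206928555), np.float64(0.19147575255845428))
time: 1.35
position: [0.4832, -0.0776, 0.3021]
tool_rot: [-0.314, 1.548, 0.315]
ft_force: [0.3, -0.8, 0.0]
grip_width: 0.5
```

View pics/t2.png

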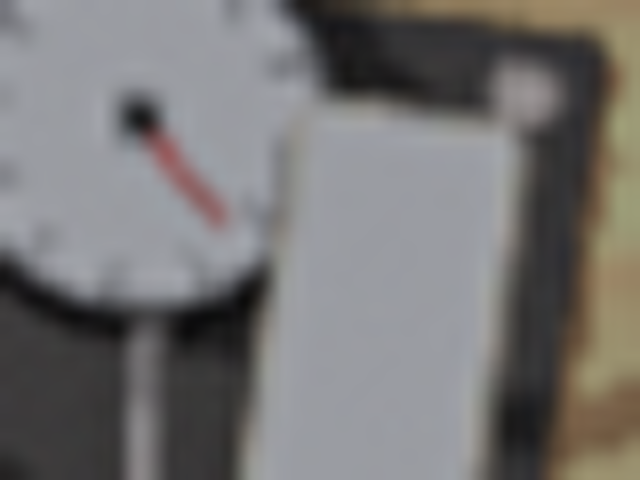

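```bash
python3 - <<'E'
from m import *
s,R,p=tool();print(R, todo([.558,.0894,.30]))
E
```

```text
[[-0.0006 -0.3903  0.9207]
 [ 0.0008  0.9207  0.3903]
 [-1.      0.001  -0.0003]] [0.0022 0.1246 0.1341]
```

```bash
python3 -m pendant '[{"travel":[0,0.04,0.043],"twist":0},{"travel":[0,0.08,0.086],"twist":0},{"travel":[0.0,0.115,0.124],"twist":0},{"travel":[0.02,0.125,0.134],"twist":0},{"travel":[0.07,0.125,0.134],"twist":0},{"travel":[0.12,0.125,0.134],"twist":0},{"travel":[0.14,0.125,0.134],"twist":0},{"travel":[0.14,0.125,0.134],"twist":0}]' 
python3 - <<'E'
from m import *
grab("top","t3",(230,135,130,125),5)
grab("scene","s3",(215,165,140,120),5)
print(tool()[2],sxy(tool()[2]))
E
```

```text
time: 2.35
position: [0.5568, 0.0889, 0.1611]
tool_rot: [-0.313, 1.551, 0.315]
ft_force: [-0.6, 0.2, 0.8]
grip_width: 0.499
[0.5588 0.0898 0.1638] (np.float64(0.015989079980584096), np.float64(0.05718447834671112))
```

View pics/t3.png

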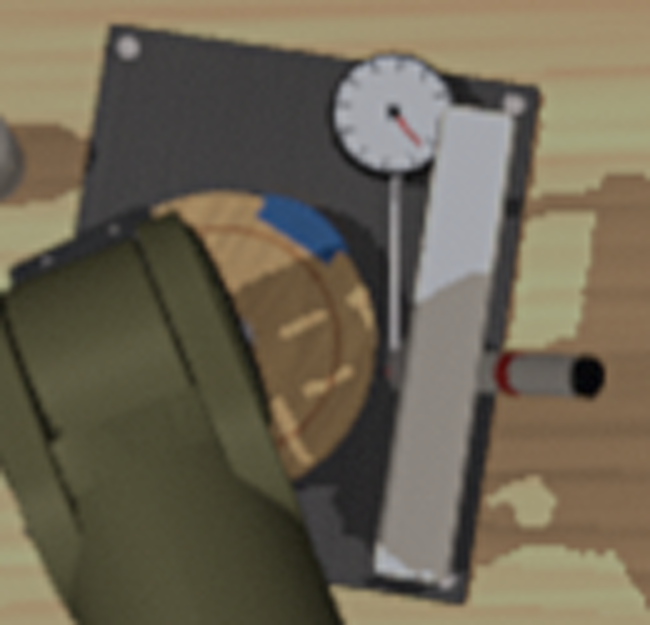

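View pics/s3.png

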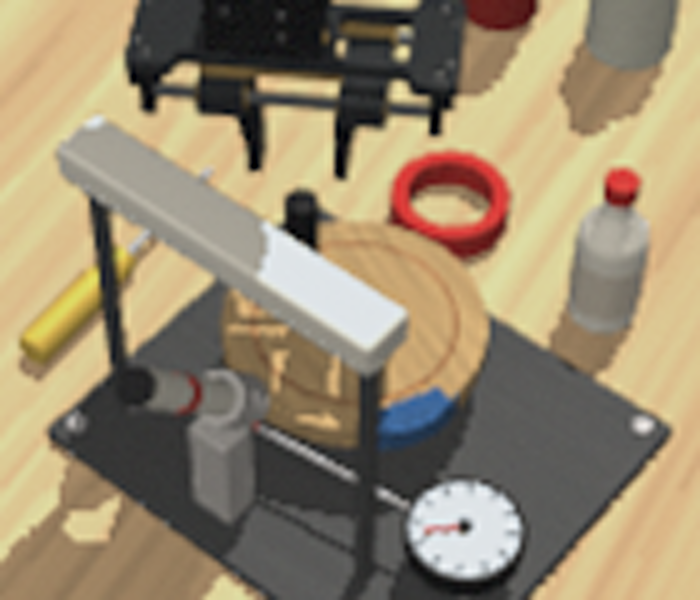

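The open fingers straddle the knob. Next I'll descend and close on it.

```bash
python3 -m pendant '[{"travel":[0.035,-0.001,0.001],"twist":0},{"travel":[0.065,-0.001,0.001],"twist":0},{"travel":[0.075,-0.001,0.001],"twist":0},{"travel":[0.075,-0.001,0.001],"twist":0}]' 
python3 -m pendant '[{"travel":[0,0,0],"twist":0},{"travel":[0,0,0],"twist":0},{"travel":[0,0,0],"twist":0},{"travel":[0,0,0],"twist":0},{"travel":[0,0,0],"twist":0}]' -0.8 8
python3 - <<'E'
from m import *
grab("scene","s4",(215,165,140,120),5)
s,R,p=tool();print(R,p,sxy(p),s["ft_force"])
E
```

```text
time: 2.95
position: [0.5609, 0.0895, 0.0899]
tool_rot: [-0.313, 1.545, 0.314]
ft_force: [0.5, 0.3, 0.5]
grip_width: 0.499
time: 3.58
position: [0.5599, 0.0896, 0.0903]
tool_rot: [-0.314, 1.547, 0.314]
ft_force: [-4.8, 0.5, 5.2]
grip_width: 0.253
[[ 0.001  -0.3898  0.9209]
 [ 0.0006  0.9209  0.3898]
 [-1.      0.0001  0.0012]] [0.56   0.0896 0.0903] (np.float64(0.016012211759123304), np.float64(0.05596364599849371)) [-5.0251 -0.0145  5.5455]
```

View pics/s4.png

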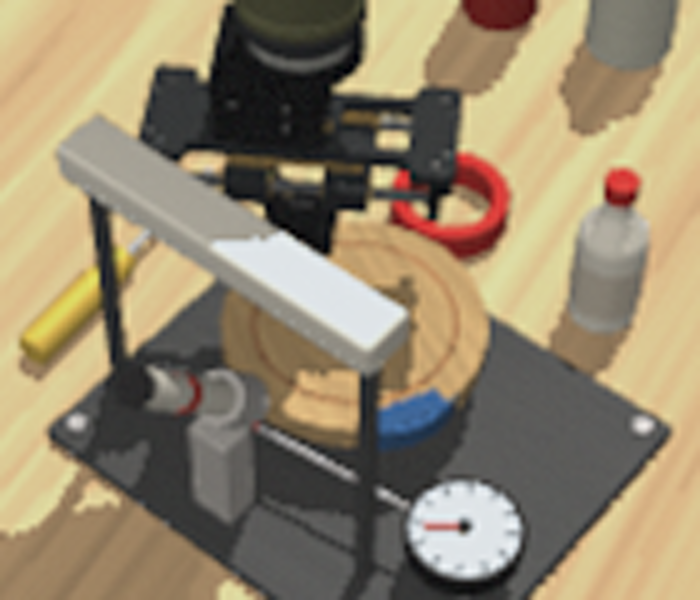

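```bash
cat > arc.py <<'E'
from m import *
import sys
def arc(a1,step,r=.060):
    s,R,p=tool();d=p[:2]-AX;a0=np.arctan2(d[1],d[0]);print("knob ang",a0,"r",np.linalg.norm(d))
    n=max(1,int(np.ceil(abs(a1-a0)/step)))
    for i in range(1,n+1):
        a=a0+(a1-a0)*i/n;P=np.r_[AX+r*np.array([np.cos(a),np.sin(a)]),.090]
        print(np.round(R.T@(P-p),4).tolist(),round(a0-a,3))
arc(float(sys.argv[1]),float(sys.argv[2]))
E
python3 arc.py 2.18 0.055
```

```text
knob ang 2.683960656042072 r 0.058211029112173795
[0.0003, 0.0033, 0.0012] 0.05
[0.0003, 0.0051, 0.0036] 0.101
[0.0004, 0.0067, 0.0061] 0.151
[0.0004, 0.0083, 0.0087] 0.202
[0.0004, 0.0097, 0.0114] 0.252
[0.0004, 0.011, 0.0141] 0.302
[0.0004, 0.0121, 0.0169] 0.353
[0.0004, 0.0131, 0.0198] 0.403
[0.0004, 0.014, 0.0227] 0.454
[0.0004, 0.0147, 0.0256] 0.504
```

```bash
python3 -m pendant '[{"travel":[0,0.0025,0.0005],"twist":0.05},{"travel":[0,0.005,0.0035],"twist":0.1},{"travel":[0,0.0067,0.006],"twist":0.15},{"travel":[0,0.0083,0.0087],"twist":0.2},{"travel":[0,0.0097,0.0114],"twist":0.25},{"travel":[0,0.011,0.014],"twist":0.3},{"travel":[0,0.012,0.017],"twist":0.35},{"travel":[0,0.013,0.02],"twist":0.4},{"travel":[0,0.014,0.0227],"twist":0.45},{"travel":[0,0.0147,0.0256],"twist":0.5}]'
python3 - <<'E'
from m import *
grab("scene","s5",(215,165,140,120),5)
grab("top","t5",(230,135,130,125),5)
s,R,p=tool();print(p,sxy(p),s["ft_force"])
E
python3 arc.py 1.75 0.055
```

```text
time: 4.88
position: [0.5777, 0.1113, 0.0904]
tool_rot: [0.079, 1.569, -0.082]
ft_force: [-2.1, -3.2, 2.8]
grip_width: 0.252
[0.5781 0.1116 0.0904] (np.float64(0.04087936484904807), np.float64(0.04207787793611018)) [-0.1822 -3.9875  2.4678]
knob ang 2.191681798717046 r 0.058667510554611536
[0.0004, 0.0029, 0.0014] 0.049
[0.0004, 0.0047, 0.0037] 0.098
[0.0004, 0.0063, 0.0062] 0.147
[0.0004, 0.0079, 0.0087] 0.196
[0.0004, 0.0093, 0.0112] 0.245
[0.0004, 0.0106, 0.0139] 0.294
[0.0004, 0.0117, 0.0166] 0.344
[0.0004, 0.0127, 0.0194] 0.393
[0.0004, 0.0136, 0.0222] 0.442
```

View pics/s5.png

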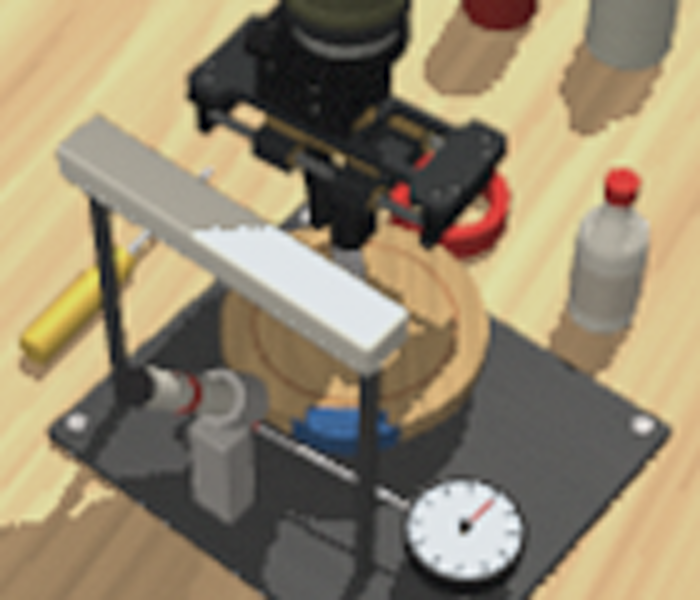

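View pics/t5.png

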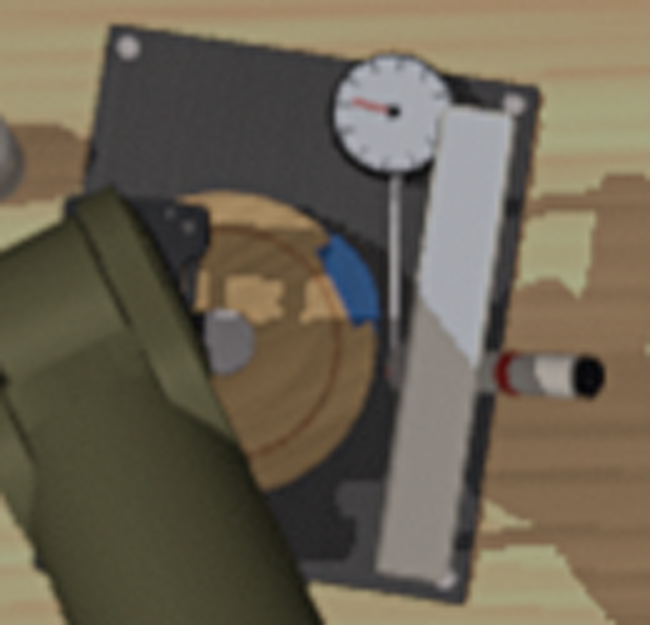

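```bash
python3 -m pendant '[{"travel":[0,0.0025,0.001],"twist":0.05},{"travel":[0,0.0045,0.0037],"twist":0.1},{"travel":[0,0.006,0.006],"twist":0.15},{"travel":[0,0.0077,0.0087],"twist":0.2},{"travel":[0,0.009,0.0112],"twist":0.245},{"travel":[0,0.0104,0.0139],"twist":0.295},{"travel":[0,0.0115,0.0166],"twist":0.345},{"travel":[0,0.0125,0.0194],"twist":0.39},{"travel":[0,0.0134,0.0222],"twist":0.44},{"travel":[0,0.0134,0.0222],"twist":0.44}]'
python3 - <<'E'
from m import *
im=grab("top","t6",(230,135,130,125),5)
crop("pics/t6_raw.png","t6d",(295,143,30,30),16)
s,R,p=tool();print(p,sxy(p),s["ft_force"])
hsv=cv2.cvtColor(im,cv2.COLOR_BGR2HSV)
m=cv2.inRange(hsv,(100,90,30),(125,255,255));m[:, :270]=0;m[:,320:]=0;m[:160]=0;m[225:]=0
ys,xs=np.nonzero(m)
P=np.array([on("top",(x,y),.068)[:2] for x,y in zip(xs,ys)])-AX
an=np.arctan2(P[:,1],P[:,0]);print("lump",len(an),an.min(),an.max(),an.mean(),np.linalg.norm(P,axis=1).max())
E
```

```text
time: 6.22
position: [0.6016, 0.1215, 0.0904]
tool_rot: [0.421, 1.527, -0.425]
ft_force: [-1.7, -3.6, 2.2]
grip_width: 0.251
[0.6016 0.1215 0.0904] (np.float64(0.05481489568611927), np.float64(0.020699807620167814)) [-1.1989 -4.4914  2.3376]
lump 114 -1.9011488279805213 -1.2959831924621334 -1.5980461634871548 0.08993836949392116
```

View pics/t6.png

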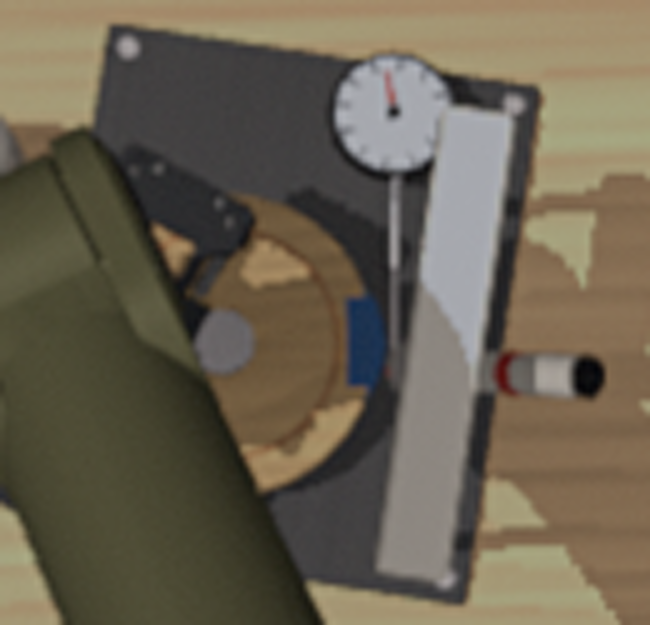

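View pics/t6d.png

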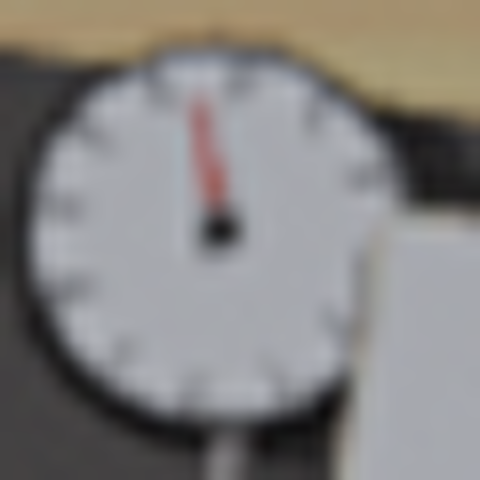

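```bash
python3 arc.py 1.595 0.055
```

```text
knob ang 1.7529126438259075 r 0.05859488737289004
[0.0004, 0.0031, 0.0015] 0.053
[0.0004, 0.005, 0.004] 0.105
[0.0004, 0.0067, 0.0066] 0.158
```

```bash
python3 -m pendant '[{"travel":[0,0.0025,0.0015],"twist":0.05},{"travel":[0,0.0047,0.004],"twist":0.105},{"travel":[0,0.0065,0.0066],"twist":0.158},{"travel":[0,0.0065,0.0066],"twist":0.158},{"travel":[0,0.0065,0.0066],"twist":0.158}]'
cat > look.py <<'E'
from m import *
import sys
n=sys.argv[1]
im=grab("top",n,(230,135,130,125),5)
crop(f"pics/{n}_raw.png",n+"d",(295,143,30,30),16)
s,R,p=tool();print(p,sxy(p),np.arctan2(*(p[:2]-AX)[::-1]),s["ft_force"])
def an(f):
    im=cv2.imread(f);hsv=cv2.cvtColor(im,cv2.COLOR_BGR2HSV)
    m=cv2.inRange(hsv,(100,90,30),(125,255,255));m[:, :270]=0;m[:,320:]=0;m[:160]=0;m[225:]=0
    ys,xs=np.nonzero(m);P=np.array([on("top",(x,y),.068)[:2] for x,y in zip(xs,ys)])-AX
    a=np.arctan2(P[:,1],P[:,0])
    b,g,r=[c.astype(float) for c in cv2.split(im)]
    w=np.clip(r-(b+g)/2-15,0,None);Z=np.zeros_like(w);Z[147:168,298:319]=1;w=w*Z
    yy,xx=np.mgrid[:420,:560];cx,cy=(w*xx).sum()/w.sum(),(w*yy).sum()/w.sum()
    c0=T((393.5,111));return "lump",len(a),a.min(),a.max(),(a.min()+a.max())/2,a.mean(),"needle deg",np.degrees(np.arctan2(cy-c0[1],cx-c0[0]))%360
for f in["top0","t5_raw","t6_raw",n+"_raw"]:print(f,an(f"pics/{f}.png"))
E
python3 look.py t7
```

```text
time: 6.9
position: [0.6108, 0.1224, 0.0904]
tool_rot: [0.543, 1.498, -0.548]
ft_force: [-2.7, -4.6, 2.6]
grip_width: 0.251
[0.6108 0.1224 0.0904] (np.float64(0.05735070385071691), np.float64(0.011810291630534424)) 1.5949292309945393 [-2.1219 -4.8438  2.4515]
top0 ('lump', 116, np.float64(-0.9439964922744146), np.float64(-0.3187798569589017), np.float64(-0.6313881746166582), np.float64(-0.6264547704958974), 'needle deg', np.float64(358.78678707272746))
t5_raw ('lump', 123, np.float64(-1.4704070217696688), np.float64(-0.8308074882508828), np.float64(-1.1506072550102757), np.float64(-1.1450454549406062), 'needle deg', np.float64(260.10965811701664))
t6_raw ('lump', 114, np.float64(-1.9011488279805213), np.float64(-1.2959831924621334), np.float64(-1.5985660102213273), np.float64(-1.5980461634871548), 'needle deg', np.float64(289.7950173344251))
t7_raw ('lump', 118, np.float64(-2.0956125326892896), np.float64(-1.4511672457424403), np.float64(-1.7733898892158648), np.float64(-1.7584874319530985), 'needle deg', np.float64(289.9739890878543))
```

View pics/t7.png

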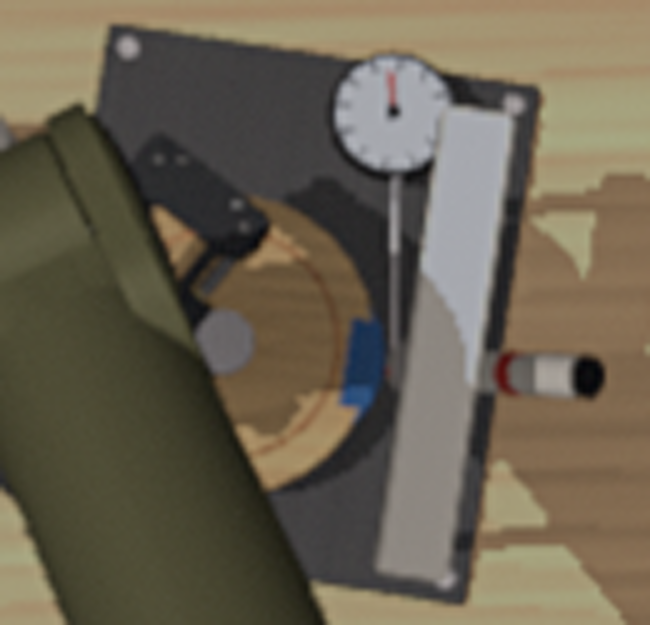

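The lump is centred at about −1.765 rad against the stylus at −1.75 to −1.757 rad, and the needle has levelled off. Next I'll release the knob and back off upward.

```bash
python3 -m pendant '[{"travel":[0,0,0],"twist":0},{"travel":[0,0,0],"twist":0},{"travel":[0,0,0],"twist":0},{"travel":[-0.03,0,0],"twist":0},{"travel":[-0.08,0,0],"twist":0},{"travel":[-0.14,0,0],"twist":0},{"travel":[-0.2,0,0],"twist":0},{"travel":[-0.235,0,0],"twist":0}]' 0 
python3 look.py t8 | sed -n '1p;$p'
python3 - <<'E'
from m import *
im=grab("scene","s8",(215,165,140,120),5)
for f in["top0","t5_raw","t6_raw","t7_raw","t8_raw"]:
    im=cv2.imread(f"pics/{f}.png").astype(float);w=np.clip(im[:,:,2]-im[:,:,:2].mean(2)-12,0,None)
    c0=np.array(T((393.5,111)));yy,xx=np.mgrid[:420,:560]
    w*=((xx-c0[0])**2+(yy-c0[1])**2<9.5**2)
    print(f,np.degrees(np.arctan2((w*(yy-c0[1])).sum(),(w*(xx-c0[0])).sum()))%360)
print(tool()[1])
E
```

```text
time: 7.95
position: [0.6112, 0.1245, 0.3294]
tool_rot: [0.544, 1.494, -0.545]
ft_force: [0.6, 1.0, -1.0]
grip_width: 0.5
[0.6125 0.1249 0.3335] (np.float64(0.06007816921019128), np.float64(0.010566646397242863)) 1.5659382528504209 [0.8839 0.5318 3.16  ]
t8_raw ('lump', 116, np.float64(-2.067318588036964), np.float64(-1.4511672457424403), np.float64(-1.7592429168897024), np.float64(-1.7536401424664403), 'needle deg', np.float64(290.42272018496413))
top0 53.724910276405154
t5_raw 193.59311679866906
t6_raw 259.0085964160218
t7_raw 264.52168109240637
t8_raw 264.9593236397248
[[ 0.01    0.6413  0.7672]
 [-0.0019  0.7672 -0.6414]
 [-0.9999  0.005   0.0089]]
```

View pics/t8.png

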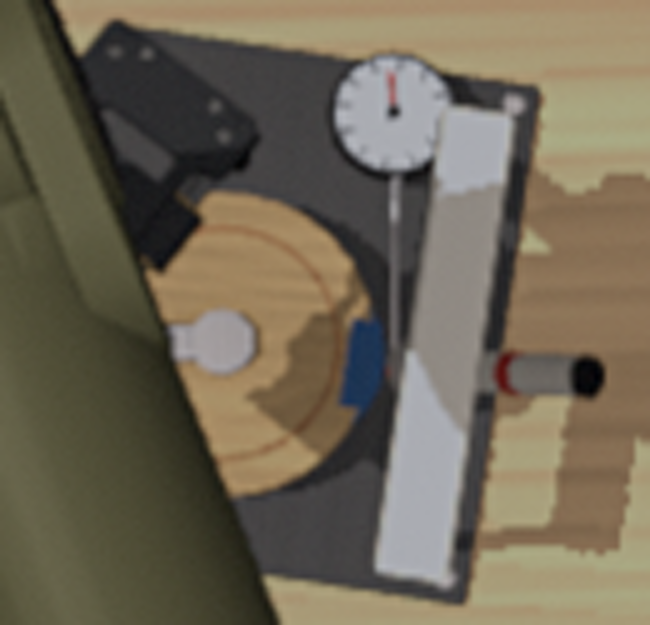

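View pics/s8.png

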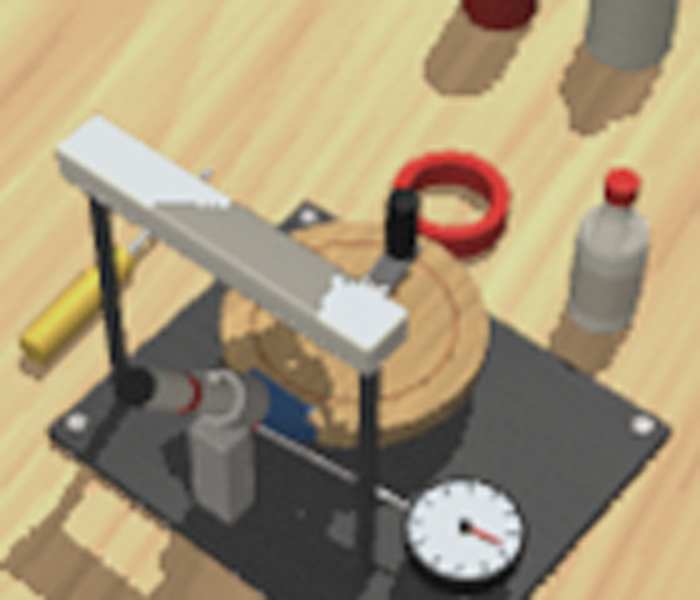

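```bash
cat > ov.py <<'E'
from m import *
u3=np.r_[-XS*np.sin(np.radians(40)),np.cos(np.radians(40))]
e3=np.r_[XS*np.cos(np.radians(40)),np.sin(np.radians(40))];y3=np.r_[YS,0]
def circ(c,r): t=np.linspace(0,2*np.pi,60);return c+r*(np.cos(t)[:,None]*e3+np.sin(t)[:,None]*y3)
def S3(x,y,z): return np.r_[AX+x*XS+y*YS,z]
def overlay(src,n,box,k,out,items):
    im=cv2.imread(src);x,y,w,h=box;im=cv2.resize(im[y:y+h,x:x+w],None,fx=k,fy=k,interpolation=cv2.INTER_CUBIC)
    for c,r,col in items:
        q=(proj(n,circ(c,r))-[x,y]+.5)*k;cv2.polylines(im,[q.astype(np.int32)],True,col,1)
    cv2.imwrite(f"pics/{out}.png",im)
E
python3 - <<'E'
from ov import *
E=S3(-.189,0,.198)
it=[(E,.011,(0,255,0)),(E-.047*u3,.011,(255,255,0)),(E-.057*u3,.011,(255,255,0)),(E-.102*u3,.017,(255,0,255))]
overlay("pics/scene0.png","scene",(230,225,60,60),10,"ov1",it)
overlay("pics/top0.png","top",(315,195,45,30),16,"ov2",it)
for P in[(-.201,0,.34),(-.201,0,.215)]: print(todo(S3(*P)))
E
```

```text
[-0.0091 -0.2215  0.1386]
[ 0.1159 -0.2221  0.1375]
```

View pics/ov1.png

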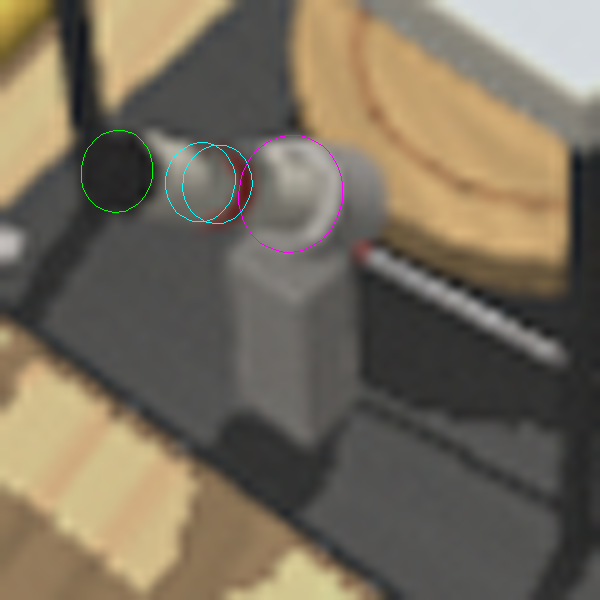

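View pics/ov2.png

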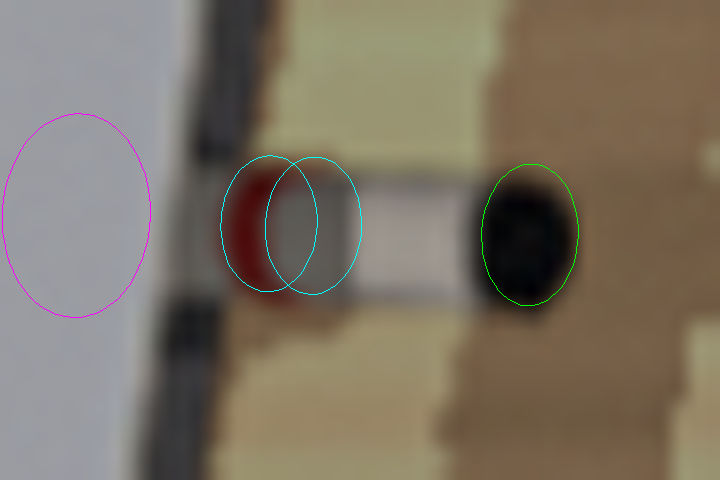

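```bash
python3 -m pendant '[{"travel":[-0.01,-0.05,0.03],"twist":-0.17},{"travel":[-0.01,-0.1,0.06],"twist":-0.34},{"travel":[-0.01,-0.15,0.09],"twist":-0.516},{"travel":[-0.01,-0.2,0.12],"twist":-0.516},{"travel":[-0.01,-0.223,0.14],"twist":-0.516},{"travel":[-0.005,-0.223,0.14],"twist":-0.516},{"travel":[0.03,-0.223,0.14],"twist":-0.516},{"travel":[0.07,-0.223,0.14],"twist":-0.516},{"travel":[0.09,-0.223,0.14],"twist":-0.516},{"travel":[0.09,-0.223,0.14],"twist":-0.516}]' -1 20
python3 - <<'E'
from ov import *
grab("scene","s9",(215,165,140,120),5)
grab("top","t9",(280,150,100,80),7)
s,R,p=tool();print(R,p,sxy(p),s["ft_force"]);print(todo(S3(-.203,.001,.215)))
E
```

```text
time: 9.3
position: [0.5764, -0.1337, 0.2384]
tool_rot: [0.14, 1.561, -0.138]
ft_force: [0.0, 1.1, -0.6]
grip_width: 0.003
[[ 0.0106  0.1773  0.9841]
 [-0.0014  0.9842 -0.1773]
 [-0.9999  0.0006  0.0107]] [ 0.578  -0.1346  0.2414] (np.float64(-0.2014313997068666), np.float64(-0.0016905347433722544)) [ 0.7027 -0.4183  1.2484]
[ 0.0263 -0.0016 -0.003 ]
```

View pics/s9.png

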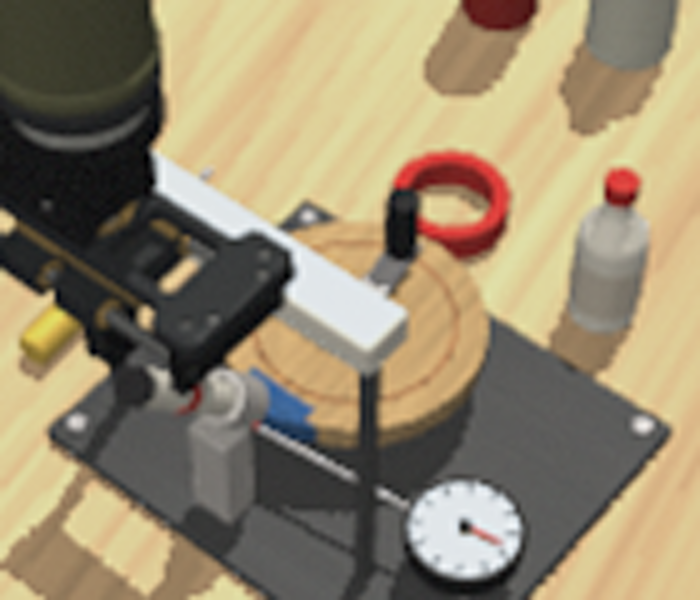

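View pics/t9.png

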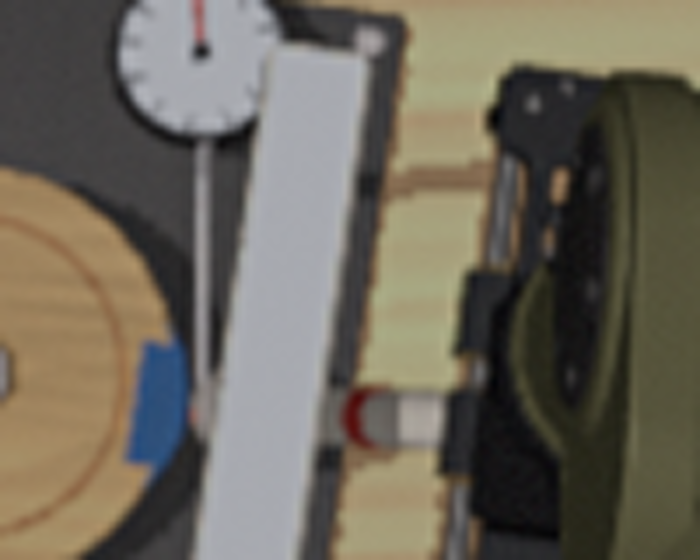

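```bash
python3 -m pendant '[{"travel":[0.02,0,-0.003],"twist":0},{"travel":[0.034,0,-0.003],"twist":0},{"travel":[0.038,0,-0.003],"twist":0},{"travel":[0.038,0,-0.003],"twist":0},{"travel":[0.038,0,-0.003],"twist":0}]'
python3 - <<'E'
from ov import *
s,R,p=tool();print(p,sxy(p),s["ft_force"])
E
```

```text
time: 10.02
position: [0.5759, -0.1342, 0.2041]
tool_rot: [0.139, 1.554, -0.14]
ft_force: [-0.4, -0.4, 0.6]
grip_width: 0.004
[ 0.5759 -0.1342  0.2041] (np.float64(-0.20140854506602607), np.float64(0.00040759255515642796)) [-0.4196 -0.3713  0.5751]
```

```bash
python3 -m pendant '[{"travel":[0.0015,0.0013,0],"twist":0},{"travel":[0.003,0.0026,0],"twist":0},{"travel":[0.0046,0.0039,0],"twist":0},{"travel":[0.0046,0.0039,0],"twist":0}]'
python3 -m pendant '[{"travel":[0.0015,0.0013,0],"twist":0},{"travel":[0.003,0.0026,0],"twist":0},{"travel":[0.0046,0.0039,0],"twist":0},{"travel":[0.0046,0.0039,0],"twist":0}]'
python3 - <<'E'
from ov import *
s,R,p=tool();print(p,sxy(p),s["ft_force"])
E
```

```text
time: 10.52
position: [0.5766, -0.1302, 0.1993]
tool_rot: [0.139, 1.555, -0.14]
ft_force: [-0.4, -0.5, -0.1]
grip_width: 0.005
time: 11.02
position: [0.5774, -0.1267, 0.1949]
tool_rot: [0.139, 1.554, -0.141]
ft_force: [-0.5, -1.5, 3.1]
grip_width: 0.006
[ 0.5774 -0.1267  0.1949] (np.float64(-0.19374249564731105), np.float64(0.0003184977756125595)) [-0.4744 -1.5235  3.0535]
```

The fingertip touched the end face at about its centre line, so the tip is narrower than the pads. Pushing on from here would bring the body into the light bar. I'll push on the outer rim with the wider part of the finger instead.

```bash
python3 -m pendant '[{"travel":[-0.006,-0.006,0],"twist":0},{"travel":[-0.006,-0.022,0],"twist":0},{"travel":[0.0,-0.022,0],"twist":0},{"travel":[0.015,-0.022,0],"twist":0},{"travel":[0.03,-0.022,0],"twist":0},{"travel":[0.03,-0.022,0],"twist":0}]'
python3 - <<'E'
from ov import *
grab("top","t10",(280,150,100,80),7)
grab("scene","s10",(215,185,90,80),8)
s,R,p=tool();print(p,sxy(p),s["ft_force"])
E
```

```text
time: 11.78
position: [0.5725, -0.1477, 0.1625]
tool_rot: [0.139, 1.558, -0.139]
ft_force: [-0.3, 0.2, 0.4]
grip_width: 0.005
[ 0.5738 -0.148   0.1645] (np.float64(-0.21534122526862506), np.float64(6.798612163669516e-05)) [-0.285  -0.6361  0.3771]
```

View pics/s10.png

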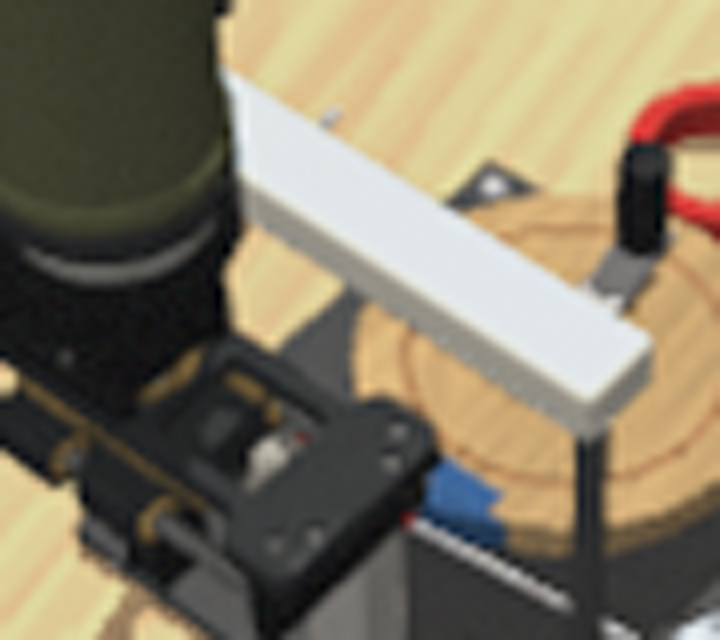

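View pics/t10.png

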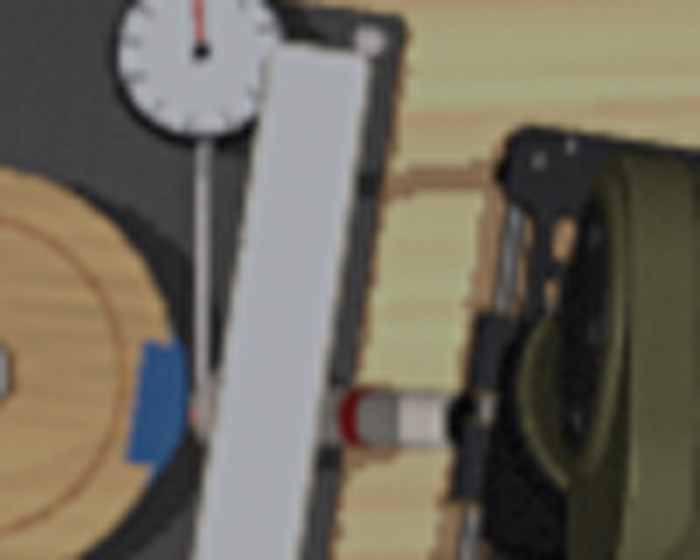

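```bash
python3 - <<'E'
from m import *
for f in["top0","t9_raw","t10_raw"]:
    im=cv2.imread(f"pics/{f}.png").astype(float);w=np.clip(im[:,:,2]-im[:,:,:2].mean(2)-40,0,None)
    Z=np.zeros_like(w);Z[200:220,320:340]=1;w*=Z;yy,xx=np.mgrid[:420,:560];print(f,(w*xx).sum()/w.sum(),(w*yy).sum()/w.sum())
E
python3 -m pendant '[{"travel":[0,0.003,0],"twist":0},{"travel":[0,0.0055,0],"twist":0},{"travel":[0,0.008,0],"twist":0},{"travel":[0,0.008,0],"twist":0}]'
python3 -m pendant '[{"travel":[0,0.001,0],"twist":0},{"travel":[0,0.002,0],"twist":0},{"travel":[0,0.002,0],"twist":0}]'
```

```text
top0 330.1698113207547 209.4366576819407
t9_raw 330.2563176895307 209.31227436823104
t10_raw 329.54761904761904 209.39285714285714
time: 12.38
position: [0.5753, -0.1398, 0.1647]
tool_rot: [0.138, 1.555, -0.139]
ft_force: [0.8, 0.6, 0.2]
grip_width: 0.003
time: 12.75
position: [0.5757, -0.1383, 0.1647]
tool_rot: [0.138, 1.555, -0.14]
ft_force: [0.5, -0.6, -0.5]
grip_width: 0.007
```

```bash
python3 -m pendant '[{"travel":[0,0.001,0],"twist":0},{"travel":[0,0.002,0],"twist":0},{"travel":[0,0.003,0],"twist":0},{"travel":[0,0.003,0],"twist":0}]'
python3 -m pendant '[{"travel":[0,0.001,0],"twist":0},{"travel":[0,0.002,0],"twist":0},{"travel":[0,0.003,0],"twist":0},{"travel":[0,0.003,0],"twist":0}]'
python3 - <<'E'
from m import *
s,R,p=tool();print(p,sxy(p),s["ft_force"])
E
```

```text
time: 13.25
position: [0.5758, -0.1373, 0.1646]
tool_rot: [0.138, 1.555, -0.143]
ft_force: [-1.2, -4.3, 0.4]
grip_width: 0.006
time: 13.75
position: [0.5759, -0.1363, 0.1643]
tool_rot: [0.137, 1.555, -0.146]
ft_force: [-0.7, -6.3, -1.0]
grip_width: 0.005
[ 0.5759 -0.1363  0.1643] (np.float64(-0.2034878357001511), np.float64(6.466917835537752e-05)) [-0.7042 -6.2723 -0.9845]
```

```bash
python3 -m pendant '[{"travel":[0.002,0.005,0],"twist":0},{"travel":[0.0045,0.007,0],"twist":0},{"travel":[0.007,0.009,0],"twist":0},{"travel":[0.0095,0.011,0],"twist":0},{"travel":[0.0115,0.013,0],"twist":0},{"travel":[0.0115,0.013,0],"twist":0}]'
python3 - <<'E'
from m import *
s,R,p=tool();print(R,p,sxy(p),s["ft_force"])
grab("top","t11",(280,150,100,80),7)
for f in["top0","t10_raw","t11_raw"]:
    im=cv2.imread(f"pics/{f}.png").astype(float);w=np.clip(im[:,:,2]-im[:,:,:2].mean(2)-40,0,None)
    Z=np.zeros_like(w);Z[200:220,320:340]=1;w*=Z;yy,xx=np.mgrid[:420,:560];print(f,(w*xx).sum()/w.sum(),(w*yy).sum()/w.sum())
E
```

```text
time: 14.5
position: [0.5777, -0.126, 0.152]
tool_rot: [0.136, 1.556, -0.149]
ft_force: [-0.5, -6.9, -2.7]
grip_width: 0.008
[[ 0.009   0.1808  0.9835]
 [-0.0095  0.9835 -0.1807]
 [-0.9999 -0.0077  0.0106]] [ 0.5777 -0.126   0.152 ] (np.float64(-0.192978826814685), np.float64(0.00015221640169818635)) [-0.5037 -6.8844 -2.6939]
top0 330.1698113207547 209.4366576819407
t10_raw 329.54761904761904 209.39285714285714
t11_raw 326.0 212.0
```

View pics/t11.png

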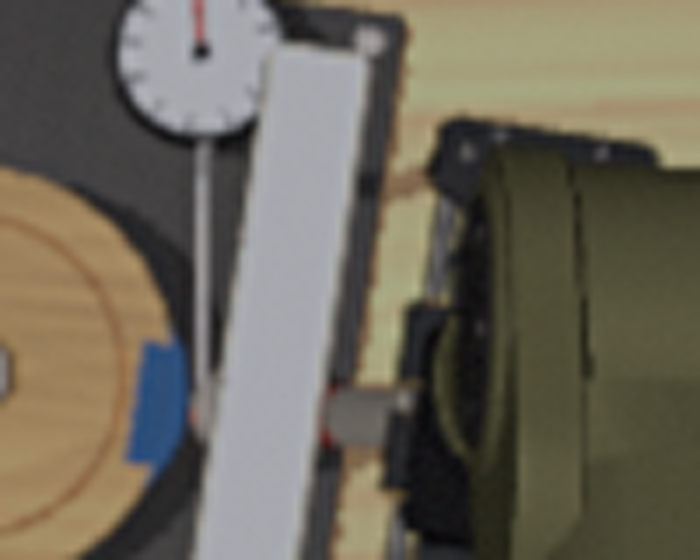

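```bash
python3 -m pendant '[{"travel":[0.0025,0.005,0],"twist":0},{"travel":[0.0055,0.0072,0],"twist":0},{"travel":[0.008,0.009,0],"twist":0},{"travel":[0.0105,0.011,0],"twist":0},{"travel":[0.0115,0.012,0],"twist":0},{"travel":[0.0115,0.012,0],"twist":0}]'
python3 -m pendant '[{"travel":[0.0,-0.015,0],"twist":0},{"travel":[0,-0.04,0],"twist":0},{"travel":[0,-0.07,0],"twist":0},{"travel":[-0.02,-0.09,0],"twist":0},{"travel":[-0.04,-0.1,0],"twist":0},{"travel":[-0.08,-0.1,0],"twist":0},{"travel":[-0.12,-0.1,0],"twist":0},{"travel":[-0.12,-0.1,0],"twist":0}]'
python3 - <<'E'
from m import *
s,R,p=tool();print(p,sxy(p),s["ft_force"])
grab("top","t12",(310,190,45,35),14)
grab("scene","s12",(230,225,60,60),10)
E
```

```text
time: 15.3
position: [0.5795, -0.1161, 0.14]
tool_rot: [0.135, 1.557, -0.152]
ft_force: [-1.7, -6.3, -1.8]
grip_width: 0.002
time: 16.3
position: [0.5625, -0.2126, 0.265]
tool_rot: [0.134, 1.55, -0.151]
ft_force: [-0.1, 0.5, 0.0]
grip_width: 0.011
[ 0.5625 -0.2126  0.265 ] (np.float64(-0.2808901008655756), np.float64(-0.00031013909399051667)) [-0.1087  0.5404  0.0397]
```

View pics/t12.png

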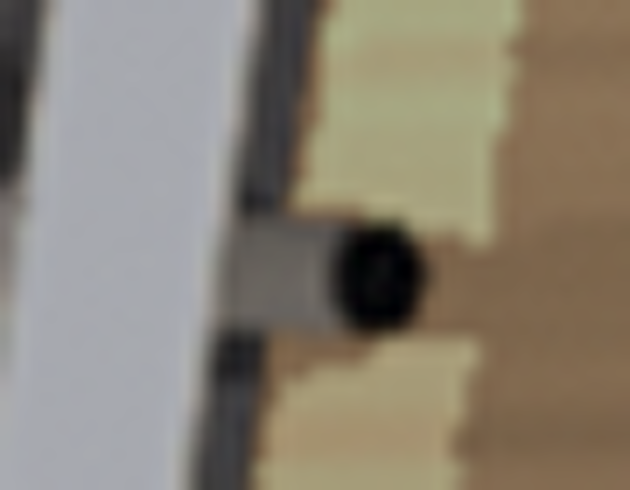

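View pics/s12.png

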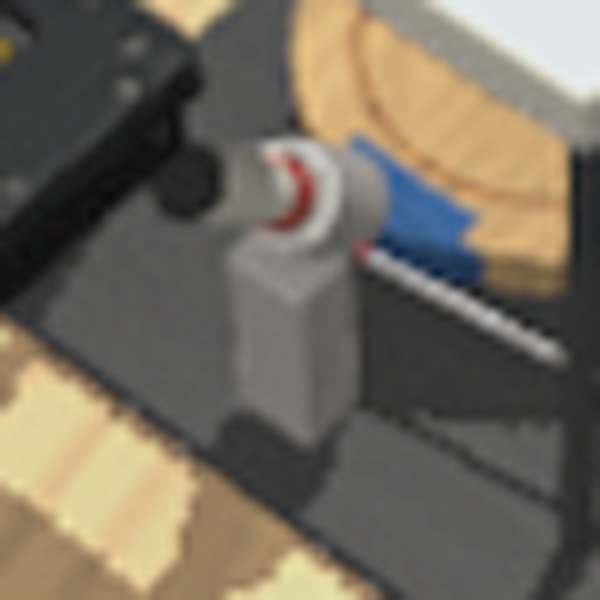

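```bash
cat > dsp.py <<'E'
from ov import *
E0=S3(-.189,.001,.198)
def dark(f,c,r,n):
    im=cv2.imread(f).max(2).astype(float);yy,xx=np.mgrid[:420,:560]
    w=np.clip(70-im,0,None)*((xx-c[0])**2+(yy-c[1])**2<r*r);return np.array([(w*xx).sum()/w.sum(),(w*yy).sum()/w.sum()])
def disp(n,a,b):
    o=proj(n,E0)[0];g=proj(n,np.array([E0-d*u3 for d in np.arange(0,.06,.0005)]))-o
    return .5*np.argmin(np.linalg.norm(g-(b-a),axis=1)), np.round(b-a,2)
if __name__=="__main__":
    import sys;n=sys.argv[1];ct=eval(sys.argv[2]);cs=eval(sys.argv[3])
    A=dark("pics/top0.png",(347.3,210),5.5,0);B=dark(f"pics/t{n}_raw.png",ct,5.5,0);print(A,B,disp("top",A,B))
    # scene: end disc centre by eye in 10x crops
    Q=lambda c:np.array([(c[0]+.5)/10-.5+230,(c[1]+.5)/10-.5+225]);print(disp("scene",Q((116,170)),Q(cs)))
E
python3 dsp.py 12 "(336.5,209.5)" "(190,184)"
python3 - <<'E'
from ov import *
for d,o in((.03,"a"),(.034,"b")):
    E=S3(-.189,.001,.198)-d*u3
    it=[(E,.011,(0,255,0)),(E-.047*u3,.011,(255,255,0)),(E-.057*u3,.011,(255,255,0)),(S3(-.189,0.001,.198)-.102*u3,.017,(255,0,255))]
    overlay("pics/s12_raw.png","scene",(230,225,60,60),8,"ov3"+o,it)
im=np.hstack([cv2.imread("pics/ov3a.png")[:400,:380],cv2.imread("pics/ov3b.png")[:400,:380]]);cv2.imwrite("pics/ov3.png",im)
E
```

```text
[347.2014 209.8842] [336.4716 209.3983] (np.float64(37.0), array([-10.73,  -0.49]))
(np.float64(41.5), array([7.4, 1.4]))
```

View pics/ov3.png

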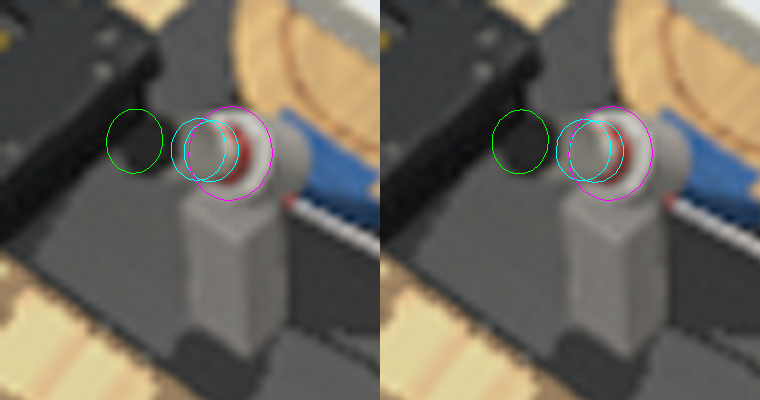

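```bash
python3 - <<'E'
from ov import *
for P in[(-.281,0,.14),(-.195,0,.14)]:print(todo(S3(*P)))
E
```

```text
[0.121  0.0012 0.0005]
[0.1202 0.0872 0.0002]
```

```bash
python3 -m pendant '[{"travel":[0.05,0,0],"twist":0},{"travel":[0.1,0.01,0],"twist":0},{"travel":[0.12,0.04,0],"twist":0},{"travel":[0.12,0.065,0],"twist":0},{"travel":[0.12,0.08,0],"twist":0},{"travel":[0.12,0.087,0],"twist":0},{"travel":[0.12,0.087,0],"twist":0}]'
python3 -m pendant '[{"travel":[0,0.003,0],"twist":0},{"travel":[0,0.006,0],"twist":0},{"travel":[0,0.009,0],"twist":0},{"travel":[0,0.0115,0],"twist":0},{"travel":[0,0.0115,0],"twist":0}]'
python3 - <<'E'
from ov import *
s,R,p=tool();print(p,sxy(p),s["ft_force"])
E
```

```text
time: 17.27
position: [0.5773, -0.1284, 0.1403]
tool_rot: [0.135, 1.556, -0.151]
ft_force: [-0.3, 0.2, -0.1]
grip_width: 0.008
time: 17.9
position: [0.5794, -0.1173, 0.1402]
tool_rot: [0.135, 1.556, -0.151]
ft_force: [-0.2, -0.2, 0.8]
grip_width: 0.004
[ 0.5794 -0.1173  0.1402] (np.float64(-0.1841183920776196), np.float64(2.4992429537361057e-05)) [-0.1937 -0.2306  0.7842]
```

```bash
python3 -m pendant '[{"travel":[0,0.002,0],"twist":0},{"travel":[0.0015,0.004,0],"twist":0},{"travel":[0.003,0.0055,0],"twist":0},{"travel":[0.0045,0.007,0],"twist":0},{"travel":[0.006,0.008,0],"twist":0},{"travel":[0.006,0.008,0],"twist":0}]'
python3 - <<'E'
from ov import *
s,R,p=tool();print(p,sxy(p),s["ft_force"])
E
python3 -m pendant '[{"travel":[0.0,-0.015,0],"twist":0},{"travel":[0,-0.04,0],"twist":0},{"travel":[0,-0.07,0],"twist":0},{"travel":[-0.02,-0.1,0],"twist":0},{"travel":[-0.06,-0.11,0],"twist":0},{"travel":[-0.12,-0.11,0],"twist":0},{"travel":[-0.12,-0.11,0],"twist":0},{"travel":[-0.12,-0.11,0],"twist":0}]'
python3 - <<'E'
from m import *
grab("top","t13",(310,190,45,35),14)
grab("scene","s13",(230,225,60,60),10)
E
python3 dsp.py 13 "(334,209.5)" "(205,187)"
```

```text
time: 18.65
position: [0.5805, -0.1109, 0.1338]
tool_rot: [0.134, 1.557, -0.153]
ft_force: [-1.0, -4.9, -0.1]
grip_width: 0.004
[ 0.5805 -0.1109  0.1338] (np.float64(-0.17768048058273617), np.float64(4.812363843729595e-05)) [-0.974  -4.9461 -0.1075]
time: 19.65
position: [0.5595, -0.2172, 0.2547]
tool_rot: [0.134, 1.557, -0.152]
ft_force: [-0.2, -0.1, -0.7]
grip_width: 0.004
[347.2014 209.8842] [334.0306 209.2446] (np.float64(45.5), array([-13.17,  -0.64]))
(np.float64(50.5), array([8.9, 1.7]))
```

View pics/t13.png

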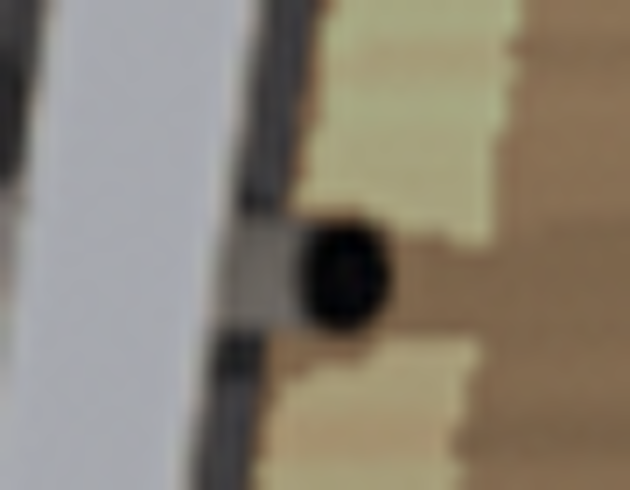

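View pics/s13.png

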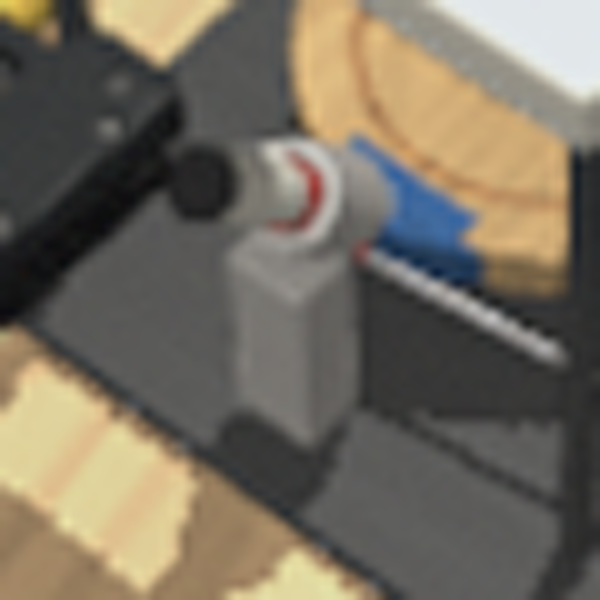

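```bash
python3 - <<'E'
from ov import *
ims=[]
for d in(.043,.046,.049):
    E=S3(-.189,.001,.198)-d*u3
    it=[(E,.011,(0,255,0)),(E-.057*u3,.011,(255,255,0)),(S3(-.189,0.001,.198)-.102*u3,.017,(255,0,255))]
    overlay("pics/s13_raw.png","scene",(238,232,32,24),16,"x",it);a=cv2.imread("pics/x.png")[:,:250+130]
    overlay("pics/t13_raw.png","top",(320,198,24,22),16,"x",it);b=cv2.imread("pics/x.png")
    print(a.shape,b.shape)
    ims.append(np.vstack([cv2.resize(a,(260,262)),cv2.resize(b,(260,238))]))
    print(d,proj("scene",E),proj("top",E))
cv2.imwrite("pics/ov4.png",np.hstack(ims))
print(proj("scene",S3(-.189,.001,.198)),proj("top",S3(-.189,.001,.198)))
E
```

```text
(384, 380, 3) (352, 384, 3)
0.043 [[248.5863 242.4323]] [[335.171  209.0407]]
(384, 380, 3) (352, 384, 3)
0.046 [[249.102  242.4992]] [[334.3312 209.0041]]
(384, 380, 3) (352, 384, 3)
0.049 [[249.6153 242.5658]] [[333.4947 208.9677]]
[[240.9057 241.4352]] [[347.5951 209.5821]]
```

View pics/ov4.png

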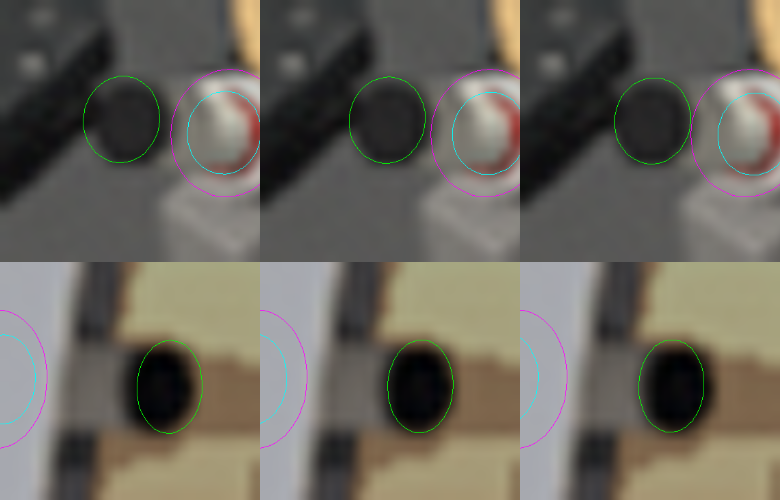

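```bash
python3 -m pendant '[{"travel":[-0.03,-0.05,0],"twist":0},{"travel":[-0.05,-0.1,0],"twist":0},{"travel":[-0.05,-0.15,0],"twist":0},{"travel":[-0.05,-0.2,0],"twist":0},{"travel":[-0.05,-0.2,0],"twist":0},{"travel":[-0.05,-0.2,0],"twist":0}]'
python3 - <<'E'
from ov import *
grab("top","t14",(230,135,130,125),5)
grab("scene","s14",(236,228,40,34),18)
E
python3 look.py t15 | sed -n '1p;$p'
```

```text
time: 20.5
position: [0.522, -0.4123, 0.3035]
tool_rot: [0.137, 1.561, -0.15]
ft_force: [0.8, -0.1, 0.4]
grip_width: 0.005
[ 0.5229 -0.4112  0.305 ] (np.float64(-0.48344303442889713), np.float64(0.0033065346940182407)) -1.7565948197008718 [-0.1337  0.2752 -0.7257]
t15_raw ('lump', 110, np.float64(-2.0956125326892896), np.float64(-1.4385069310313745), np.float64(-1.767059731860332), np.float64(-1.7565338563276802), 'needle deg', np.float64(289.76810978991114))
```

View pics/s14.png

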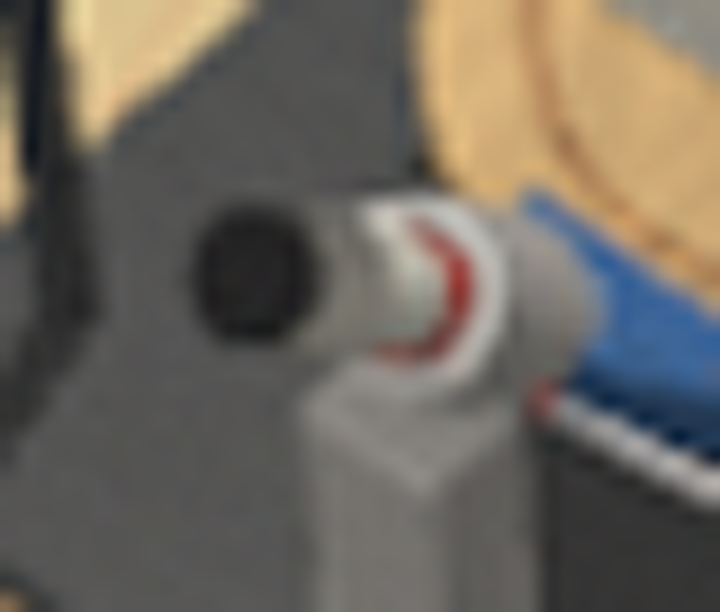

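View pics/t14.png

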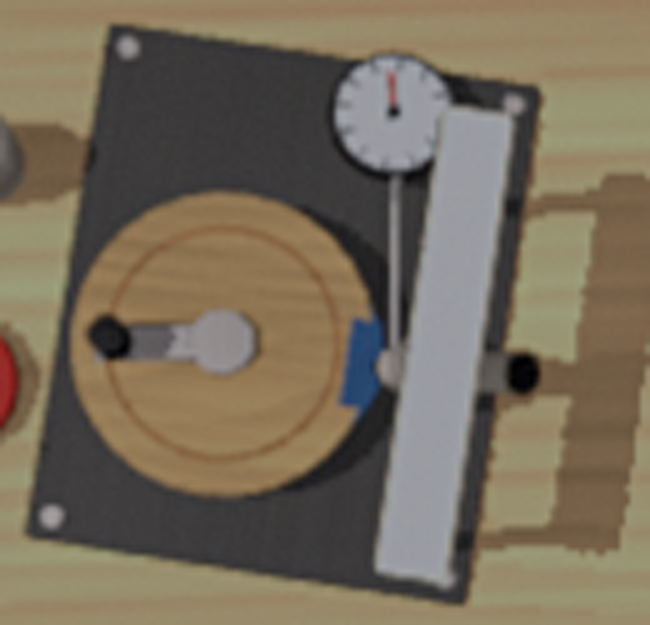

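```bash
python3 - <<'E'
from ov import *
for f in["scene0","s9_raw","s12_raw","s13_raw","s14_raw"]:
    im=cv2.imread(f"pics/{f}.png").astype(float)[232:252,245:264];r=im[:,:,2]-im[:,:,:2].mean(2);c=np.clip(r-12,0,None)
    yy,xx=np.mgrid[232:252,245:264];print(f,c.sum(),(c/(im[:,:,2]+1)).sum(),"centroid",(c*xx).sum()/c.sum(),(c*yy).sum()/c.sum(),(r>25).sum())
im=cv2.imread("pics/s14_raw.png");np.set_printoptions(linewidth=200)
for y in (241,242,243,244):print(im[y,250:268,2]-im[y,250:268,:2].mean(1), im[y,250:268,1])
def dark(f,c,r):
    im=cv2.imread(f).max(2).astype(float);yy,xx=np.mgrid[:420,:560];w=np.clip(60-im,0,None)*((xx-c[0])**2+(yy-c[1])**2<r*r);return np.array([(w*xx).sum()/w.sum(),(w*yy).sum()/w.sum()])
a=dark("pics/t14_raw.png",(334,209.2),5.5);b=dark("pics/s14_raw.png",(249.8,243),4.2);print(a,b)
P,e=tri(a,b);print(P,e,sxy(P))
P0,e0=tri((347.2,209.88),(241.1,241.6));print(P0,e0,sxy(P0),np.linalg.norm(P-P0),(P0-P)@u3)
E
```

```text
scene0 1914.5 13.536425714576158 centroid 258.69548184904676 237.68268477409245 48
s9_raw 1358.5 9.765381165045397 centroid 258.5149061464851 239.58667648141332 35
s12_raw 2426.5 13.837394994545694 centroid 260.57078096023076 238.0966412528333 55
s13_raw 2205.5 12.032274629756877 centroid 261.08478802992516 237.66900929494446 52
s14_raw 2152.0 12.075051144158628 centroid 261.0220724907063 237.53531598513013 51
[ -0.5   1.5   2.    4.    7.    5.5   6.5   8.5  15.5  37.   56.   25.5   4.5   6.    6.5   8.5   4.5 -17.5] [ 36  34  36  78 111 104 119 160 176 135 100 150 188 164 147 149 147 132]
[-0.5  1.  -0.5  3.   5.   7.5  5.5  8.  11.  15.5 48.5 76.  19.5  6.   5.5  7.5  9.   0. ] [ 36  37  32  60  99 111 107 139 182 175 129  83 164 180 135 141 143 140]
[ 1.   0.   0.   1.5  5.5  7.   6.   7.   9.5  6.5 29.5 94.  29.5  5.   5.5  7.   7.5  6.5] [ 36  38  32  57  98 117 113 133 164 167 143  60 141 179 134 132 134 137]
[ 0.   1.5  1.   3.   5.5  7.5  7.5  8.   8.5  6.  24.5 81.5 30.   5.5  5.   5.5  5.5  7. ] [ 38  34  32  60 105 118 115 124 143 147 126  55 134 175 123 121 125 130]
[334.0366 209.251 ] [249.5593 243.0242]
[ 0.583  -0.092   0.1594] 0.0011595203913579487 (np.float64(-0.158650708809555), np.float64(0.0010164375714294444))
[ 0.5772 -0.121   0.196 ] 0.00044399785804259565 (np.float64(-0.1882025095953707), np.float64(0.001526896547655146)) 0.04701575870582391 0.04700448436453596
```

```bash
python3 - <<'E'
from ov import *
for f in["scene0","s12_raw","s14_raw"]:
    im=cv2.imread(f"pics/{f}.png").astype(float);r=im[:,:,2]-im[:,:,:2].mean(2)
    print(f)
    for y in range(239,248):print(y,r[y,251:266].round(0).astype(int),"sum",round(np.clip(r[y,250:265]-9,0,None).sum()), "cen",round((np.clip(r[y,250:265]-9,0,None)*np.arange(250,265)).sum()/np.clip(r[y,250:265]-9,0,None).sum(),2))
# predicted: nearest-camera side tube edge points
E0=S3(-.1882,.0015,.196)
o=-cv2.Rodrigues(CM["scene"]["rvec"])[0].T@CM["scene"]["tvec"]
for d in(.037,.044,.046,.048):
    for s in(.047,.057):
        c=circ(E0-(d+s)*u3,.011);v=o-c[0];q=proj("scene",c)
        vis=q[q[:,0]>np.median(q[:,0])]
        i=np.argmin(abs(vis[:,1]-243));print(d,s,vis[i],end=" ")
    print()
q=proj("scene",circ(E0-.102*u3,.017));print("mouth",q.min(0),q.max(0))
E
```

```text
scene0
239 [ 8 14  4  0  2  4  7  7  6  6 12 22 28 34 40] sum 73 cen 261.09
240 [ 7 22 36 12  2  7 10  9  7  6  6  5  6 10 14] sum 50 cen 252.89
241 [ 4 23 62 39 13  4 10 10 10 10  8  8  6  6  5] sum 106 cen 253.49
242 [ 5 10 32 60 25  3  8 10 10 10 10  6  7  5  5] sum 95 cen 254.16
243 [ 5  3 14 64 28  4  6 10  8 10  9  8  8  6  6] sum 82 cen 254.33
244 [ 6  8 24 68 28  4  7  8  9 10  9  8  6  4  6] sum 94 cen 254.07
245 [ 3 14 46 48 19  6  6  8  8  8  8  8  6  4  4] sum 91 cen 253.6
246 [38 41 56 28  8  5  7  6  6  8  7  7  5  4  4] sum 136 cen 252.27
247 [36 30 16  9  6  5  6  6  6  6  6  6  2  4  4] sum 70 cen 251.25
s12_raw
239 [  2   4   2   3   2   4   6   6   4   5  14  26  35  24 -28] sum 62 cen 262.81
240 [ 2  5  5  5  4 19 37 40 20  4  6  6  8  8 -5] sum 80 cen 257.55
241 [ 0  5  8  7  6 16 28 48 92 34  6  8  7  7  8] sum 172 cen 258.57
242 [-1  4  7  6  6  5  6 24 76 74 26  6  7  8  6] sum 162 cen 259.51
243 [ 1  5  8  7  7  6  7 10 35 88 39  5  8  6  6] sum 136 cen 260.01
244 [ 0  5  8  6  8  8  8 12 38 87 36  6  6  6  6] sum 136 cen 259.95
245 [ 4  6  7  6  6  6  6 12 4
[... 430 characters left out ...]
 6  8 11 16 48 76 20  6  6  8] sum 126 cen 260.62
243 [ 0  0  2  6  7  6  7 10  6 30 94 30  5  6  7] sum 126 cen 260.99
244 [ 2  1  3  6  8  8  8  8  6 24 82 30  6  5  6] sum 109 cen 261.05
245 [ 0  0  4  6  8  7  6  6  5 26 61 21  5  4  5] sum 80 cen 260.94
246 [ 2  3  7  6  6  5  4  4 10 40 33  8  4  3  4] sum 55 cen 260.43
247 [ 2  3  4  5  6 12 32 36 32 38 18  6  4  4  4] sum 114 cen 258.7
0.037 0.047 [258.9192 243.1884] 0.037 0.057 [260.462 242.995] 
0.044 0.047 [259.9917 242.9317] 0.044 0.057 [261.5507 243.1416] 
0.046 0.047 [260.3055 242.974 ] 0.046 0.057 [261.8596 243.1831] 
0.048 0.047 [260.6182 243.0161] 0.048 0.057 [262.096  242.8335] 
mouth [253.202  238.0203] [263.5885 249.6817]
```

```bash
python3 - <<'E'
from h import *
a=cv2.imread("pics/top0.png");b=cv2.imread("pics/t14_raw.png");d=(cv2.absdiff(a,b).max(2)>45).astype(np.uint8)
for n,(x,y) in dict(glue=(224,165),red=(219,211),white=(429,256),cup=(411,199),driver=(285,270),flask=(133,197),spray=(138,235)).items():print(n,d[y-22:y+22,x-25:x+25].sum())
E
```

```text
glue 0
red 0
white 0
cup 0
driver 0
flask 0
spray 0
```

View pics/t14_raw.png

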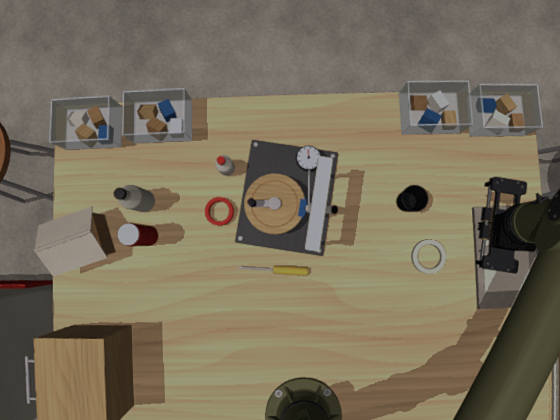

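The arm is well clear at about (510,230). The lump sits at the stylus at (302,207), the tube end is at (334,209), and the bystanders have not moved. I'll hand the job in.

```bash
python3 - <<'E'
from bench import ctrl
print(ctrl.close_job(), ctrl.get_state()["time"])
E
```

```text
the job is handed in; nothing more can be done
the job is handed in; nothing more can be done
```

I turned the wheel to its high spot and left it there, then slid the marker tube to its mark, and handed the job in at about 20.6 s with the robot touching nothing.

- **Wheel:** I gripped the crank knob lightly and turned it clockwise about 1.12 rad along its arc, then let go. In the last picture the lump is centred at −1.757 to −1.767 rad and the stylus is at −1.750 to −1.757 rad. The change in the needle puts the wheel about 0.01 rad from the peak.
- **Tube:** I did this only after the wheel was in place. The moves cannot lean the tool, so I did not grip the tube. I pushed its outer upper rim along the tube's axis with the shut fingers, at about 7 N. A first try with the fingertips on the end face moved it 2–3 mm. I dropped that because it would have brought the gripper body into the light bar.
- **Depth:** The checks disagree by a few millimetres against the target of 45 mm.

| Check | Depth in guide |
|---|---|
| Top view | 45.5 mm |
| Finger travel since contact | about 44 mm |
| Red band position, scene view | about 43–44 mm |
| Triangulating the dark tube end | 47 mm (least reliable) |

In the scene view the red band's lower edge sits at the mouth of the guide to within 1–2 mm. These depths take the tube as starting fully drawn out, which the first pictures supported to about 2 mm.

- **Bystanders:** The before and after top views show no change around any of them.

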